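# Hold a wall gauge on the marked spot of an ornament blank

### The job

Slide the wooden jaw of the holding jig along until it presses the flat white ornament firmly against the fixed end block. Then draw the pen-shaped wall gauge out of its leaning socket, hold it upright, tip down, on the dark pencil mark on the ornament and press lightly, never hard, so that its spring tip goes about half-way in. Finish while still holding the gauge there, the jaw left closed, and leave the bottle, the jar and the brush where they are.

Things in the scene. Friction and masses are not known exactly. Their poses are not given: they have to be found in the camera images.
- jig: Fixed plywood holding jig, bed 190 x 110 mm, its top 12 mm above the work surface. Origin on the work surface on its middle line; x = the jaw's closing direction, from the sliding jaw towards the fixed end block (dark wood, 70 mm wide, 18 mm above the bed). Stands on either side, turned up to 0.35 rad. The ornament's centre is at x = +20 mm of this frame when against the end block.
- jaw (a joint): How far the sliding jaw has moved towards the end block, m: 0 open, 0.040 when the ornament is pinched between jaw and end block (end stop 0.050). Starts between 0 and 0.012. Slides stiffly (about 4 N) and stays where it is left. The jaw is a dark wood block 24 mm along the slide, 54 mm wide, its top 17.5 mm above the bed.
- jaw_tab (a point): Centre of the upright aluminium tab on the sliding jaw, 47 mm above the work surface. The tab is 18 mm along the slide and 14 mm across, and runs from the jaw's top (29.5 mm above the work surface) up to 64.5 mm. Same axes as the jig (x = closing direction).
- blank_mid (a point): Centre of the loose ornament blank: flat white disc 70 mm in diameter and 24 mm thick, lying flat on the jig's bed (top face 36 mm above the work surface), 120 g, with a metal cap and loop sticking out of its rim along its own +y. It starts loose, 6 to 15 mm short of the end block.
- mark (a point): Centre of the dark pencil mark, a spot 10 mm in diameter on the upper face of the ornament, 16 mm from the disc's centre on the side away from the cap. It moves with the ornament.
- socket: Fixed wooden stand of the gauge: foot 130 x 90 x 12 mm with a block 58 x 58 x 75 mm on it that leans 20 degrees from upright towards the stand's own -x (roughly towards the robot). Origin on the work surface under the block. May stand on either side, turned by up to 0.4 rad.
- socket_mouth (a point): Centre of the socket's mouth in the block's upper, leaning face, 82 mm above the work surface; the hole runs along the leaning direction, 68 mm deep, 18.5 mm wide.
- probe_grip (a point): Middle of the grey round handle (20 mm thick) of the loose pen-shaped gauge, 130 g. z = its long axis, away from the tip; leans about 20 degrees at the start. Handle from 49 mm below to 41 mm above this point; under it a 28 mm collar, 6 mm thick, resting on the socket's mouth, then a 16 mm nose 40 mm long, then the spring tip, its end 111 mm below. Draw it 60 mm along its axis to clear the socket.
- probe_tip (a point): Rounded end of the gauge's steel spring tip, 8 mm in diameter, which sticks out 16 mm from the nose. Inside the socket at the start.
- plunger (a joint): How far the spring tip is pressed in, m: 0 fully out, 0.014 at its stop. Spring 350 N/m: 0.007 (half-way) takes about 2.5 N.
- varnish_center (a point): Bystander: amber bottle with white cap, 48 mm in diameter, 90 mm tall; this point is half-way up.
- paint_jar_center (a point): Bystander: jar with white lid, 52 mm in diameter, 60 mm tall; this point is half-way up.
- brush_grip (a point): Bystander: paint brush 170 mm long lying on the table between jig and stand; the point is on its handle.
Not all that is in view belongs to the job. Leave any green or orange look-alike of the part that bears blank_mid alone.

How it is judged:
By the outcome, as a careful person would: the job done as asked, in the order asked, and still so for the second after the job is handed in, while the arm keeps its last pose, push and grip.
It also fails if it takes over 58 s, if anything falls off the work surface, if the arm or the gripper's body presses on something with over 40 N, if the wrist force passes 120 N, or if a joint passes its speed limit or range.

### The arm

A 7-joint arm with a two-finger parallel gripper is mounted at the origin on the work surface. World frame = base frame: x ahead of the robot, y to its left, z up, the work surface at z = 0. Lengths are in m, angles in rad, forces in N, time in s.
With the tool pointing down it reaches from about 0.425 to 0.875 m from the base axis. Payload 4.7 kg.
Tool frame: the origin (TCP) lies at the centre of the arm's flange, where the gripper is bolted on; the fingertips stand 182 mm ahead of it and the grasp point (between the pads) lies 164 mm ahead of it; x points along the fingers, y is the direction in which the jaws open and shut, and the axes are right-handed (so a half turn about x gives the same grasp; the last joint's range is limited). The gripper opens to 87 mm and grips with 3 to 60 N. Pads are 19 mm wide; open, the fingers measure 117 mm over their backs; the gripper's body (75 mm by 190 mm) begins 51 mm behind the grasp point.
Start: joints at [1.28, 0.321, -0.07, 1.45, 0.023, 1.371, -0.057], TCP at [0.195, -0.62, 0.405] pointing down, gripper open.
Joint ranges: [-2.86, 2.86], [-0.3, 2.09], [-1.38, 1.24], [0.06, 2.45], [-1.56, 4.7], [0.09, 2.05], [-2.69, 2.69]. Speed limits (rad/s): [2.57, 2.57, 3.14, 3.14, 3.14, 3.14, 3.14].

### API

Orientations are given as a rotation vector (axis times angle).
In Python, from bench import ctrl gives the robot as it stands.
- The arm moves only by the shell command python3 -m crank 'ROWS' [FORCE]. ROWS is JSON, one flat list of numbers, 7 for each row, row after row: the shift along the tool's x, y, z in mm, then the turn, a rotation vector about the tool's x, y, z in rad, then the finger opening in mm, from 0 to 87. A call has exactly 5 rows; each row shifts and turns the commanded pose from where the row before left it, along the tool's axes as they then stand; what a row does not reach is not made up. A row lasts 1/8 s, in which the tool goes at most 62.5 mm and 10.7 degrees, less where a joint would pass 70% of its speed; a pose out of reach is approached as far as the arm can. A call with a gripper value outside its range is refused whole. The fingers move at their own pace and stop on an object; FORCE is the grip in N (left out, the last holds). Time passes only in rows, so rows that do not move let the fingers close, or fill a call up. It gives the time, the measured TCP pose, the force and the opening at its end, in the units of the state.
- ctrl.get_state(): the state, without advancing time (a new reading comes with each control period).
- ctrl.get_image(name): name is "scene" or "top" or "wrist"; returns the picture (384x512x3 uint8, red, green, blue); there is no depth.
- ctrl.camera_params(name): a dict with "K" (3x3 intrinsics, pixels), "world_to_cam" (4x4, takes a point from world to camera coordinates); the wrist camera has in their place "hand_eye" (4x4, takes a point from camera to tool coordinates, whose origin is the TCP and whose axes are the tool frame's). Camera axes: x right, y down, z forward; pixel columns grow to the right and rows downward; lengths in m; the calibration is good to about 2 mm. The wrist camera is an equidistant fisheye: a pixel r from the principal point sees the ray r / f radians off the axis. A picture is of the moment at which its call begins: read the wrist's pose just before it. camera_params takes no time and is no camera call.
- ctrl.close_job(): hands the job in, once; it reports no verdict.
Trained networks look in the newest picture that a camera, given by its name, has taken for a name from the list of things; names that differ only in an ending like _2 or _b are one class to them, and where a whole thing is asked for, a point or a joint stands for the part that bears it (a point fixed in the world has none). Each returns a list of dicts, best first, with "confidence" (0 to 1); they miss things now and then, are a little off and sometimes report something else, mostly with a low value. They report only what shows in the picture. A call takes as long as a camera call. They do not tell look-alikes from the thing itself.
- ctrl.regions_of(camera, target): "region" (384x512 bool, what is visible of it) and "at" ([column, row] in pixels, amid what is visible of it).
- ctrl.mark_of(camera, target): "at" ([column, row] in pixels: a listed point, or the origin of a listed thing).
The state is a dict: "time": time; "joint_positions": joint angles; "qd": joint speeds; "joint_torque": joint torques, N m; "position": TCP position; "tool_rot": TCP orientation; "ft_force": force on the tool from outside, world axes, zero at the start; "torque": the same for the moment, N m; "grip_width": opening from 0.0 (shut) to 1.0 (fully open).
Only numpy, scipy, OpenCV 4.12 (cv2) and the standard library are available. Lean on these libraries where they do the work, as an engineer would, in place of code of your own. Each camera call takes 0.05 s, during which the arm holds its last target.

## Working session

There is one attempt and no reset: what is moved stays moved. The work goes in short steps, Python scripts to look and compute and a shell command to move; the robot and the scene stay as the last step left them, time stands still between calls to the robot, and variables do not carry over. Pictures are saved under pics/ and viewed, and the job is handed in when it is done.

```bash
mkdir -p pics; ls
python3 - <<'E'
from bench import ctrl
import cv2
s=ctrl.get_state()
print(s)
for n in ("scene","top","wrist"):
    im=ctrl.get_image(n); cv2.imwrite(f"pics/{n}0.png",im[:,:,::-1])
    print(n,ctrl.camera_params(n))
E
```

```text
pics
{'time': 0.0, 'joint_positions': array([ 1.28007191,  0.32178359, -0.07008521,  1.45167142,  0.02262433,
        1.37077352, -0.05688156]), 'qd': array([-0.00028877,  0.00121703, -0.00030821,  0.00047378, -0.0005722 ,
       -0.00155795,  0.00059299]), 'joint_torque': array([-2.56625881e-04, -4.91290569e+01, -4.04761825e-01, -3.12536860e+01,
       -6.42733625e-02,  4.35307575e-02,  1.66565633e-04]), 'position': array([ 0.19498529, -0.61984835,  0.40368859]), 'tool_rot': array([ 2.0575385 ,  0.31804539, -2.05837116]), 'ft_force': array([ 0.34660143, -0.23910048, -0.20489153]), 'torque': array([-0.05062771,  0.01284666, -0.00637242]), 'grip_width': 1.0008574316313357}
scene {'K': array([[354.02900815,   0.        , 251.88971547],
       [  0.        , 354.02900815, 196.05806225],
       [  0.        ,   0.        ,   1.        ]]), 'world_to_cam': array([[-0.0272389 ,  0.99943117,  0.01988436,  0.07111601],
       [ 0.69891755,  0.03326262, -0.71442835, -0.34008876],
       [-0.71468336, -0.00556272, -0.69942602,  1.31511728],
       [ 0.        ,  0.        ,  0.        ,  1.   
[... 257 characters left out ...]
  [-0.99074141, -0.01959019, -0.13434166,  0.5971093 ],
       [ 0.13446535, -0.00513354, -0.990905  ,  0.87755094],
       [ 0.        ,  0.        ,  0.        ,  1.        ]])}
wrist {'K': array([[297.31863964,   0.        , 259.54644559],
       [  0.        , 297.31863964, 186.6515688 ],
       [  0.        ,   0.        ,   1.        ]]), 'hand_eye': array([[ 2.48323926e-04, -2.48781837e-01,  9.68559516e-01,
         2.06057777e-02],
       [ 9.99999783e-01,  6.52679661e-04, -8.87390246e-05,
         4.31861173e-04],
       [-6.10082439e-04,  9.68559328e-01,  2.48781945e-01,
        -6.74238663e-02],
       [ 0.00000000e+00,  0.00000000e+00,  0.00000000e+00,
         1.00000000e+00]])}
```

View pics/scene0.png

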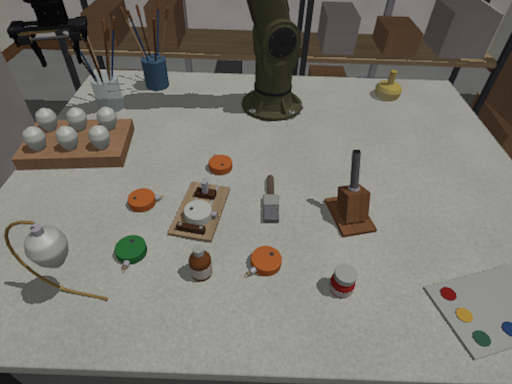

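View pics/top0.png

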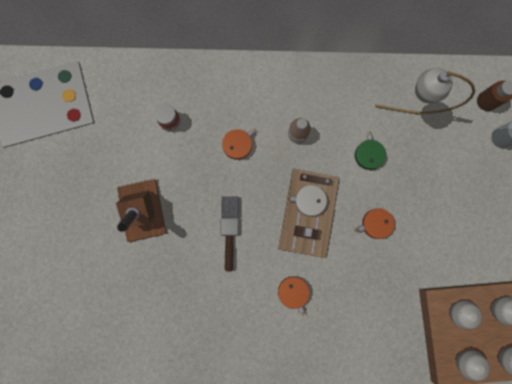

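View pics/wrist0.png

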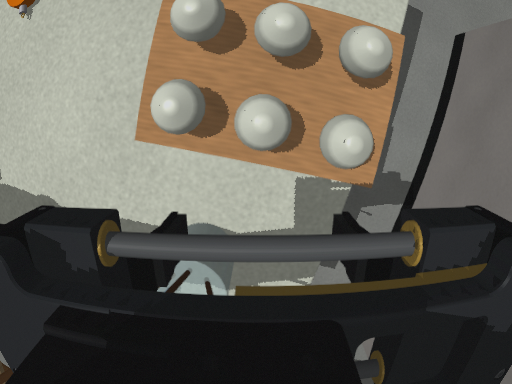

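The top view shows the white disc in the jig at about (311,200). Its jaw and tab are at (307,231), the end block is at (316,179), and the gauge in its socket is at about (130,218). The brush is at (230,235), the bottle at (300,130) and the jar at (168,118).
The look-alikes are orange discs at (238,144), (379,223) and (294,292), and a green one at (370,154). I choose the white one in the jig.

```bash
cat > h.py <<'E'
from bench import ctrl
import numpy as np, cv2
from scipy.spatial.transform import Rotation as R
def ray(n,px):
    p=ctrl.camera_params(n); K=p["K"]
    if n=="wrist":
        s=ctrl.get_state()
        d=np.array([(px[0]-K[0,2])/K[0,0],(px[1]-K[1,2])/K[1,1]]); r=np.linalg.norm(d)
        v=np.array([*(np.sin(r)*d/max(r,1e-9)),np.cos(r)])
        Rt=R.from_rotvec(s["tool_rot"]).as_matrix(); H=p["hand_eye"]
        return s["position"]+Rt@H[:3,3], Rt@H[:3,:3]@v
    W=p["world_to_cam"]; v=np.linalg.inv(K)@[px[0],px[1],1]
    Rm=W[:3,:3]; v=Rm.T@v
    return -Rm.T@W[:3,3], v/np.linalg.norm(v)
def atz(n,px,z):
    o,v=ray(n,px); return o+v*(z-o[2])/v[2]
def tri(lst):
    A=np.zeros((3,3));b=np.zeros(3)
    for n,px in lst:
        o,v=ray(n,px); P=np.eye(3)-np.outer(v,v); A+=P;b+=P@o
    x=np.linalg.solve(A,b)
    return x,[round(1000*float(np.linalg.norm((np.eye(3)-np.outer(v,v))@(x-o))),1) for o,v in [ray(n,p) for n,p in lst]]
def proj(n,X):
    p=ctrl.camera_params(n);K=p["K"];X=np.asarray(X,float)
    if n=="wrist":
        s=ctrl.get_state();Rt=R.from_rotvec(s["tool_rot"]).as_matrix();H=p["hand_eye"]
        c=H[:3,:3].T@(Rt.T@(X-s["position"])-H[:3,3]); a=np.arctan2(np.hypot(c[0],c[1]),c[2]);d=c[:2]/max(np.hypot(c[0],c[1]),1e-9)
        return K[0,0]*a*d+K[:2,2]
    c=p["world_to_cam"]@np.r_[X,1]; q=K@c[:3]; return q[:2]/q[2]
def save(n,name,crop=None,scale=1):
    im=ctrl.get_image(n)[:,:,::-1]
    if crop: x0,y0,x1,y1=crop; im=im[y0:y1,x0:x1]
    im=cv2.resize(im,None,fx=scale,fy=scale,interpolation=cv2.INTER_CUBIC); cv2.imwrite(f"pics/{name}.png",im)
E
python3 - <<'E'
from h import *
np.set_printoptions(precision=4,suppress=True)
D={}
for n in("top","scene"):
    ctrl.get_image(n)
    for t in("jig","jaw_tab","blank_mid","mark","socket_mouth","probe_grip","socket","varnish_center","paint_jar_center","brush_grip"):
        D[n,t]=[(np.round(d["at"],1),round(d["confidence"],2)) for d in ctrl.mark_of(n,t)[:3]]
        print(n,t,D[n,t])
for t in("jig","jaw_tab","blank_mid","mark","socket_mouth","probe_grip","socket","varnish_center","paint_jar_center","brush_grip"):
    if D["top",t] and D["scene",t]:print(t,tri([(n,D[n,t][0][0]) for n in("top","scene")]))
save("top","jigtop",(270,155,350,265),6)
save("top","socktop",(105,165,185,255),6)
print(ctrl.get_state()["time"])
E
```

```text
top jig [(array([307.3, 206.2]), 0.72)]
top jaw_tab [(array([306. , 233.8]), 0.62)]
top blank_mid [(array([235.1, 145.7]), 0.98), (array([375.8, 222.9]), 0.85), (array([310. , 199.8]), 0.77)]
top mark [(array([233.9, 147.4]), 0.93), (array([372.4, 159.3]), 0.92), (array([289.5, 286.6]), 0.89)]
top socket_mouth [(array([132.7, 212.5]), 0.55)]
top probe_grip [(array([125.1, 221.3]), 0.76), (array([140.8, 207.4]), 0.33)]
top socket [(array([138.1, 208.1]), 0.81)]
top varnish_center [(array([299.5, 131.5]), 0.67)]
top paint_jar_center [(array([164.8, 117.6]), 0.75)]
top brush_grip [(array([228.7, 248.8]), 0.98), (array([307.9, 232.2]), 0.43)]
scene jig [(array([199.9, 218.1]), 0.57)]
scene jaw_tab [(array([197.6, 212.1]), 0.72), (array([200.1, 187.2]), 0.56)]
scene blank_mid [(array([130.9, 249.7]), 0.94), (array([198.5, 211.3]), 0.9), (array([141.2, 196.5]), 0.8)]
scene mark [(array([136.9, 196.6]), 0.79), (array([220.7, 163.4]), 0.72), (array([269.8, 254.4]), 0.69)]
scene socket_mouth [(array([353.4, 188.5]), 0.72)]
scene probe_grip [(array([356.4, 165.9]), 0.86)]
scene socket [(array([348.9, 217.3]), 0.88), (array([357. , 167.6]), 0.29)]
scene varnish_center [(array([201.6, 260.3]), 0.76)]
scene paint_jar_center [(array([341.1, 279.9]), 0.95)]
scene brush_grip [(array([271.2, 186.7]), 0.58)]
jig (array([ 0.5685, -0.1894, -0.0086]), [0.7, 0.7])
jaw_tab (array([ 0.5061, -0.2   , -0.0537]), [8.5, 8.5])
blank_mid (array([ 0.7347, -0.1477,  0.1443]), [138.3, 138.3])
mark (array([ 0.6971, -0.1409,  0.2349]), [124.7, 124.7])
socket_mouth (array([0.5388, 0.191 , 0.0859]), [0.1, 0.1])
probe_grip (array([0.5173, 0.1896, 0.1397]), [0.7, 0.7])
socket (array([ 0.5551,  0.2001, -0.0001]), [4.4, 4.4])
varnish_center (array([ 0.7341, -0.1623,  0.041 ]), [1.9, 1.9])
paint_jar_center (array([0.7634, 0.1421, 0.0298]), [4.4, 4.4])
brush_grip (array([ 0.4663, -0.0072,  0.0157]), [1.5, 1.5])
1.35
```

View pics/jigtop.png

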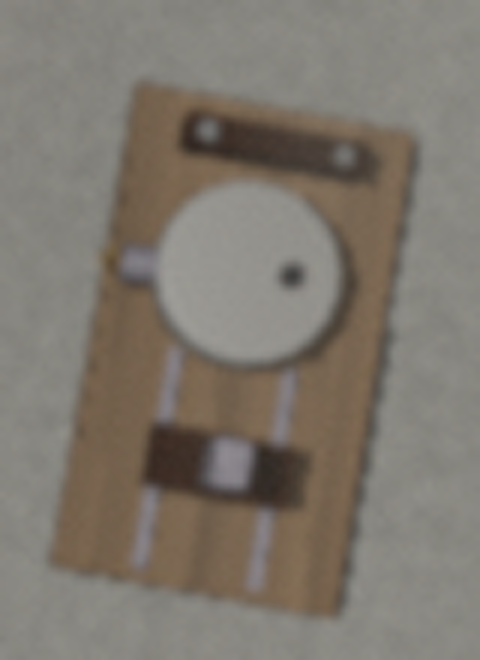

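View pics/socktop.png

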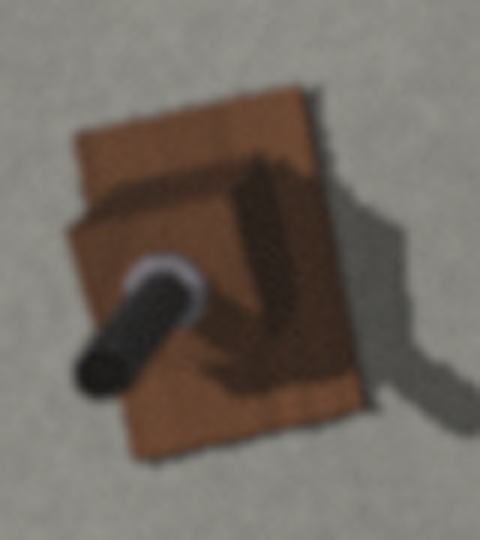

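The crops confirm it. The white disc has its mark at crop (291,275) and its cap to the left. The tab top is at (229,463) and the gauge leans down-left in its socket. Next I measure.

```bash
cat >> h.py <<'E'
def cr(p,off,s=6): return [(p[0]+.5)/s-.5+off[0],(p[1]+.5)/s-.5+off[1]]
E
python3 - <<'E'
from h import *
np.set_printoptions(precision=4,suppress=True)
o=(270,155)
C=[atz("top",cr(p,o),.012)[:2] for p in((137,85),(415,135),(340,612),(53,565))]
TL,TR,BR,BL=C
print("corners",C,"len",np.linalg.norm(TL-BL),np.linalg.norm(TR-BR),"w",np.linalg.norm(TL-TR),np.linalg.norm(BL-BR))
c=sum(C)/4; ux=(TL-BL)+(TR-BR); yaw=np.arctan2(ux[1],ux[0]); print("jig",c,yaw, np.arctan2(*(TL-TR)[::-1])-np.pi/2)
ux=np.array([np.cos(yaw),np.sin(yaw)]);uy=np.array([-ux[1],ux[0]])
for nm,p,z in(("disc",(249,273),.036),("mark",(291,275),.036),("tabtop",(229,462),.0645),("cap",(135,265),.024)):
    X=atz("top",cr(p,o),z); print(nm,X,"jig",(X[:2]-c)@ux,(X[:2]-c)@uy)
o=(105,165)
F=[atz("top",cr(p,o),.012)[:2] for p in((78,132),(305,85),(365,405),(145,462))]
print(F,[np.linalg.norm(F[i]-F[(i+1)%4]) for i in range(4)])
ux=(F[0]-F[3])+(F[1]-F[2]);ys=np.arctan2(ux[1],ux[0]);print("sock centre",sum(F)/4,ys,np.arctan2(*(F[0]-F[1])[::-1])-np.pi/2)
ctrl.get_image("top"); save("scene","scn",(325,140,385,240),6)
s=ctrl.get_state();print(R.from_rotvec(s["tool_rot"]).as_matrix(),s["time"])
E
```

```text
corners [array([ 0.6531, -0.1513]), array([ 0.6356, -0.2589]), array([ 0.453 , -0.2292]), array([ 0.4685, -0.1209])] len 0.18710322323918668 0.18505257487021035 w 0.1090773207544004 0.109410874281972
jig [ 0.5526 -0.1901] -0.16215511924545836 -0.16088809656086545
disc [ 0.578  -0.1915  0.036 ] jig 0.02535297809081545 0.0027327383987759612
mark [ 0.5776 -0.2072  0.036 ] jig 0.027450559350693533 -0.012840993512403661
tabtop [ 0.5066 -0.1805  0.0645] jig -0.046942493022752246 0.0020538454012296605
cap [ 0.5816 -0.1499  0.024 ] jig 0.022148997302493312 0.044314322980498054
[array([0.6033, 0.2512]), array([0.6232, 0.1652]), array([0.5012, 0.1362]), array([0.4782, 0.2179])] [np.float64(0.08827280067946063), np.float64(0.12549702810629976), np.float64(0.08490142016755688), np.float64(0.1293946187446489)]
sock centre [0.5515 0.1926] 0.24700325199953527 0.2284315963262018
[[-0.      0.3001 -0.9539]
 [-0.0001 -0.9539 -0.3001]
 [-1.      0.0001  0.0001]] 1.45
```

View pics/scn.png

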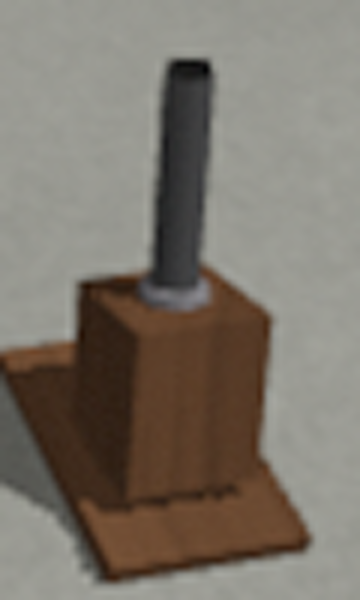

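```bash
cat >> h.py <<'E'
def go(T,xd=None,yd=None):
    """print shift in current tool axes (mm) to reach TCP T, and turn (rotvec, tool axes) to reach axes x=xd,y~yd"""
    s=ctrl.get_state();M=R.from_rotvec(s["tool_rot"]).as_matrix()
    print("t",round(s["time"],2),"pos",np.round(s["position"],4),"F",np.round(s["ft_force"],1),"w",round(s["grip_width"]*87,1))
    if T is not None: print("shift now",np.round(1000*M.T@(np.asarray(T)-s["position"]),1))
    if xd is not None:
        x=np.array(xd,float);x/=np.linalg.norm(x);y=np.array(yd,float);y-=x*(x@y);y/=np.linalg.norm(y)
        D=np.c_[x,y,np.cross(x,y)]
        print("turn",np.round(R.from_matrix(M.T@D).as_rotvec(),4))
        if T is not None: print("shift after turn",np.round(1000*D.T@(np.asarray(T)-s["position"]),1))
E
python3 -m crank '[20,0,0,0.156,0,0,50, 20,0,0,0.156,0,0,50, 20,0,0,0.156,0,0,50, 0,-54,-26,0,0,0,50, 0,-54,-26,0,0,0,50]'
python3 -c "
from h import *
go([.5066,-.1805,.30],[0,0,-1],[-.161,-.987,0])"
```

```text
time: 2.08
position: [0.2643, -0.521, 0.3441]
tool_rot: [-2.135, 0.176, 2.135]
ft_force: [1.3, 0.8, 0.9]
grip_width: 0.597
t 2.08 pos [ 0.2643 -0.521   0.3441] F [1.3 0.8 0.9] w 51.9
shift now [  44.3 -375.6 -183.1]
turn [-0.0032  0.0002  0.0006]
shift after turn [  44.1 -375.  -184.3]
```

```bash
python3 -m crank '[8,-54,-26,0,0,0,50, 8,-54,-26,0,0,0,50, 8,-54,-26,0,0,0,50, 8,-54,-26,0,0,0,50, 8,-54,-26,0,0,0,50]'
python3 -m crank '[4,-52,-26,0,0,0,50, 0,-50,-26,0,0,0,50, 0,0,0,0,0,0,50, 0,0,0,0,0,0,50, 0,0,0,0,0,0,50]'
python3 -c "
from h import *
go([.5066,-.1805,.217],[0,0,-1],[-.161,-.987,0])
save('wrist','w1')
print(proj('wrist',[.5066,-.1805,.0645]))
print([(d['at'],d['confidence']) for d in ctrl.mark_of('wrist','jaw_tab')])"
```

```text
time: 2.7
position: [0.4369, -0.275, 0.305]
tool_rot: [-2.138, 0.176, 2.136]
ft_force: [0.9, -0.8, 0.4]
grip_width: 0.575
time: 3.32
position: [0.5031, -0.1861, 0.3007]
tool_rot: [-2.135, 0.178, 2.136]
ft_force: [0.3, 0.0, 0.6]
grip_width: 0.575
t 3.33 pos [ 0.5031 -0.1861  0.3007] F [0.3 0.  0.6] w 50.0
shift now [83.7 -6.1 -2.5]
turn [-0.0043  0.0004 -0.0008]
shift after turn [83.7 -6.1 -2.5]
[250.6578059 199.0540928]
[([251.7, 192.2], 0.67)]
```

View pics/w1.png

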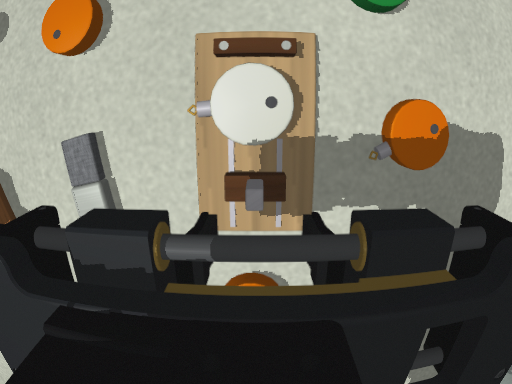

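```bash
python3 -m crank '[20,-2,-1,0,0,0,50, 20,-2,-1,0,0,0,50, 0,0,0,0,0,0,50, 0,0,0,0,0,0,50, 0,0,0,0,0,0,50]'
python3 -c "
from h import *
go([.5066,-.1805,.217],[0,0,-1],[-.161,-.987,0])
save('wrist','w2',(180,120,340,230),4.5)
for z in(.0645,.0295):print(proj('wrist',[.5066,-.1805,z]))
print([(d['at'],d['confidence']) for d in ctrl.mark_of('wrist','jaw_tab')])"
```

```text
time: 4.05
position: [0.5068, -0.1812, 0.2618]
tool_rot: [-2.138, 0.176, 2.135]
ft_force: [-0.2, 0.7, -0.1]
grip_width: 0.574
t 4.05 pos [ 0.5068 -0.1812  0.2618] F [-0.2  0.7 -0.1] w 49.9
shift now [44.8 -0.7  0.4]
turn [-0.002  -0.0017 -0.0006]
shift after turn [44.8 -0.7  0.4]
[257.59881771 221.52792706]
[257.88233917 204.70784713]
[([260.6, 209.3], 0.78)]
```

View pics/w2.png

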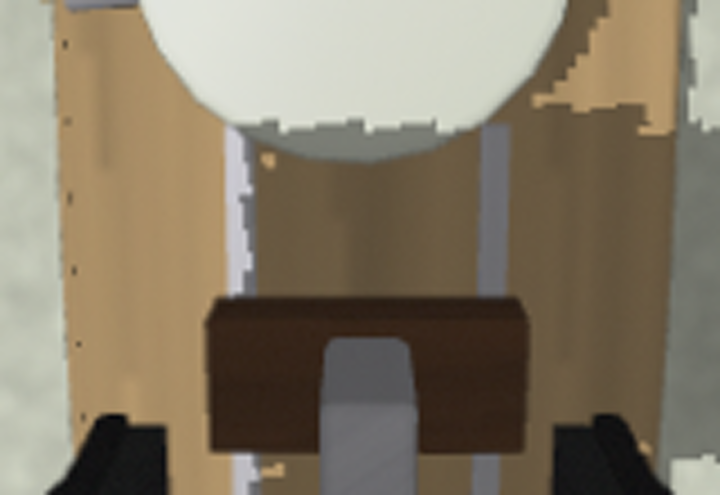

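```bash
python3 -m crank '[22,1,0,0,0,0,50, 22,0,0,0,0,0,50, 0,0,0,0,0,0,30, 0,0,0,0,0,0,5, 0,0,0,0,0,0,5]' 30
python3 -c "
from h import *
go(None)
save('wrist','w3')"
```

```text
time: 4.78
position: [0.5069, -0.182, 0.2179]
tool_rot: [-2.139, 0.176, 2.135]
ft_force: [-0.2, -0.9, -0.5]
grip_width: 0.315
t 4.78 pos [ 0.5069 -0.182   0.2179] F [-0.2 -0.9 -0.5] w 27.4
```

View pics/w3.png

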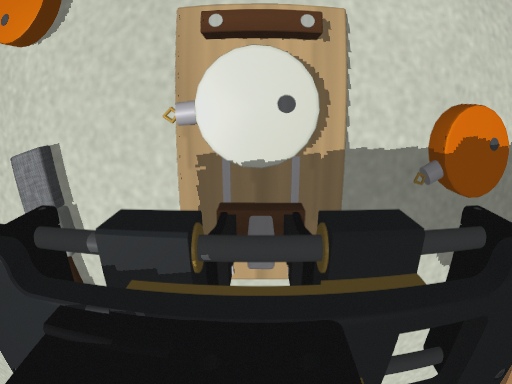

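Fingers straddle the tab at (261,243) and are still closing. I let them shut, then slide along tool −z.

```bash
python3 -m crank '[0,0,0,0,0,0,5, 0,0,0,0,0,0,5, 0,0,-3,0,0,0,5, 0,0,-6,0,0,0,5, 0,0,-7,0,0,0,5]' 40
python3 -c "
from h import *
go(None)
save('wrist','w4')"
```

```text
time: 5.45
position: [0.5217, -0.1849, 0.2174]
tool_rot: [-2.134, 0.176, 2.139]
ft_force: [-5.1, -1.1, 8.0]
grip_width: 0.162
t 5.45 pos [ 0.5217 -0.1849  0.2174] F [-5.1 -1.1  8. ] w 14.1
```

View pics/w4.png

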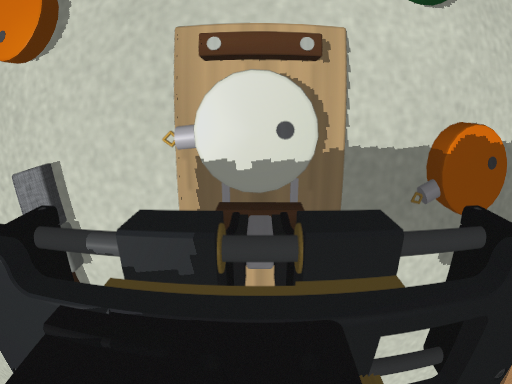

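```bash
python3 -m crank '[0,0,-4,0,0,0,5, 0,0,-4,0,0,0,5, 0,0,-2,0,0,0,5, 0,0,0,0,0,0,5, 0,0,0,0,0,0,5]' 40
python3 -c "
from h import *
go(None)
save('wrist','w5')"
```

```text
time: 6.12
position: [0.5318, -0.1866, 0.2174]
tool_rot: [-2.135, 0.176, 2.137]
ft_force: [-3.8, -1.0, 5.4]
grip_width: 0.156
t 6.12 pos [ 0.5318 -0.1866  0.2174] F [-3.8 -1.   5.4] w 13.6
```

View pics/w5.png

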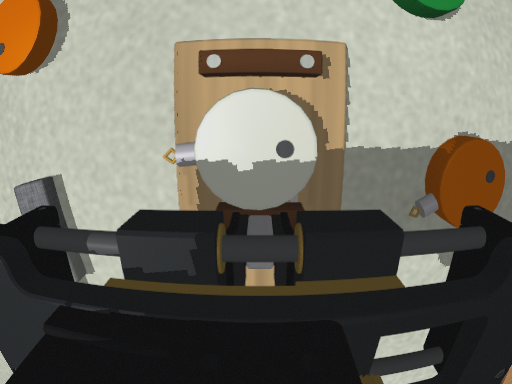

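```bash
python3 -m crank '[0,0,-2,0,0,0,5, 0,0,-2,0,0,0,5, 0,0,-2,0,0,0,5, 0,0,-1,0,0,0,5, 0,0,-1,0,0,0,5]' 40
python3 -m crank '[0,0,-1,0,0,0,5, 0,0,-1,0,0,0,5, 0,0,0,0,0,0,5, 0,0,0,0,0,0,5, 0,0,0,0,0,0,5]' 40
python3 -c "
from h import *
go(None)
save('wrist','w6')"
```

```text
time: 6.8
position: [0.5393, -0.1879, 0.2174]
tool_rot: [-2.134, 0.176, 2.139]
ft_force: [-3.6, -0.3, 7.0]
grip_width: 0.158
time: 7.42
position: [0.5414, -0.1882, 0.2174]
tool_rot: [-2.134, 0.176, 2.138]
ft_force: [-4.2, -1.0, 6.3]
grip_width: 0.16
t 7.42 pos [ 0.5414 -0.1882  0.2174] F [-4.2 -1.   6.3] w 13.9
```

View pics/w6.png

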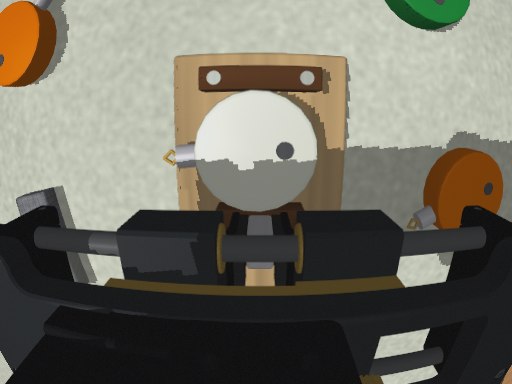

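```bash
python3 -m crank '[0,0,-1,0,0,0,5, 0,0,-1,0,0,0,5, 0,0,0,0,0,0,5, 0,0,0,0,0,0,5, 0,0,0,0,0,0,5]' 50
python3 -m crank '[0,0,-1,0,0,0,5, 0,0,0,0,0,0,5, 0,0,0,0,0,0,5, 0,0,0,0,0,0,5, 0,0,0,0,0,0,5]' 50
```

```text
time: 8.1
position: [0.5423, -0.1883, 0.2174]
tool_rot: [-2.13, 0.176, 2.142]
ft_force: [-8.2, -0.6, 11.8]
grip_width: 0.157
time: 8.72
position: [0.5427, -0.1884, 0.2174]
tool_rot: [-2.128, 0.176, 2.144]
ft_force: [-11.4, 1.0, 13.9]
grip_width: 0.155
```

```bash
python3 -m crank '[0,0,-1.5,0,0,0,5, 0,0,-1.5,0,0,0,5, 0,0,0,0,0,0,5, 0,0,0,0,0,0,5, 0,0,0,0,0,0,5]' 60
python3 -c "
from h import *
go(None)
save('wrist','w7')"
```

```text
time: 9.35
position: [0.5439, -0.1886, 0.2173]
tool_rot: [-2.121, 0.176, 2.151]
ft_force: [-18.6, 2.1, 21.1]
grip_width: 0.155
t 9.35 pos [ 0.5439 -0.1886  0.2173] F [-18.6   2.1  21.1] w 13.5
```

View pics/w7.png

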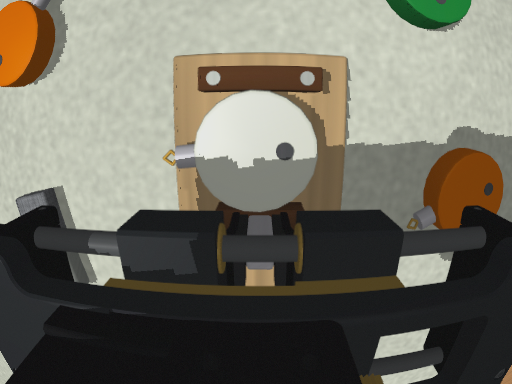

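```bash
python3 -m crank '[0,0,0,0,0,0,50, 0,0,0,0,0,0,50, 0,0,0,0,0,0,50, -10,0,0,0,0,0,50, -40,0,0,0,0,0,50]'
python3 -m crank '[-50,0,0,0,0,0,60, -50,0,0,0,0,0,60, -20,0,0,0,0,0,60, 0,0,0,0,0,0,60, 0,0,0,0,0,0,60]'
python3 -c "
from h import *
go(None)
save('top','t2',(270,155,350,265),5)
save('wrist','w8')"
```

```text
time: 10.02
position: [0.5473, -0.1881, 0.2657]
tool_rot: [-2.132, 0.172, 2.139]
ft_force: [0.9, -0.2, 0.4]
grip_width: 0.556
time: 10.65
position: [0.5476, -0.1884, 0.3858]
tool_rot: [-2.135, 0.174, 2.137]
ft_force: [-0.0, -0.7, -0.7]
grip_width: 0.694
t 10.65 pos [ 0.5476 -0.1884  0.3858] F [-0.  -0.7 -0.7] w 60.4
```

View pics/w8.png

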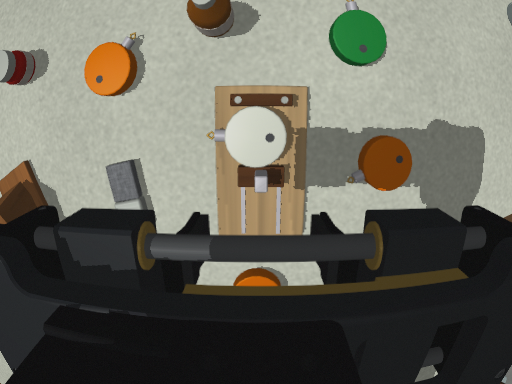

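View pics/t2.png

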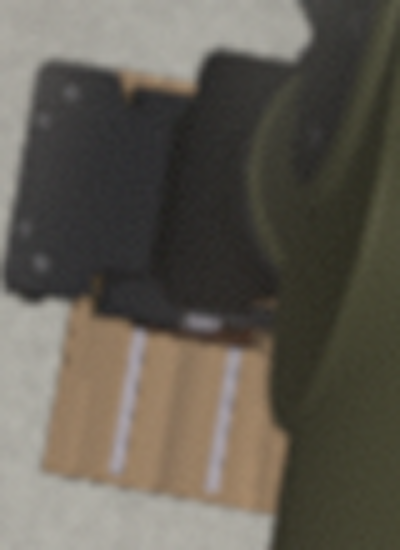

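Run:
```python
from h import *
np.set_printoptions(precision=4,suppress=True)
o=(105,165);o2=(325,140)
col=tri([("top",cr((165,288),o)),("scene",cr((176,292),o2))])
tp=tri([("top",cr((103,373),o)),("scene",cr((188,72),o2))])
print(col,tp); a=tp[0]-col[0]; print("len",np.linalg.norm(a),a/np.linalg.norm(a),np.degrees(np.arccos(a[2]/np.linalg.norm(a))))
ax=a/np.linalg.norm(a)
print("grip est from top",tp[0]-.041*ax,"from collar",col[0]+.052*ax)
print("mark",atz("wrist",(270,138),.036),"disc",atz("wrist",(255.5,137),.036))
g=np.array([.5195,.188,.136]);axn=np.array([-.332,-.081,.940])
go(g+axn*.250,-axn,[.238,-.971,0])
go(g+axn*.250,-axn,[-.161,-.987,0])
print(ctrl.get_state()["joint_positions"])
```

```text
(array([0.5385, 0.1922, 0.0866]), [0.1, 0.1]) (array([0.5051, 0.1839, 0.173 ]), [0.1, 0.1])
len 0.09305546263852303 [-0.3593 -0.0885  0.929 ] 21.717282612491516
grip est from top [0.5198 0.1876 0.1349] from collar [0.5199 0.1876 0.1349]
mark [ 0.5829 -0.2063  0.036 ] disc [ 0.5866 -0.1907  0.036 ]
t 10.75 pos [ 0.5475 -0.1885  0.3851] F [ 0.7 -0.7 -0.7] w 60.1
shift now [  14.8 -333.5  167.3]
turn [-0.3994  0.3464 -0.0689]
shift after turn [   5.3 -372.5   26.4]
t 10.75 pos [ 0.5475 -0.1885  0.3851] F [ 0.7 -0.7 -0.7] w 60.1
shift now [  14.8 -333.5  167.3]
turn [-0.0232  0.3249 -0.1322]
shift after turn [   5.3 -336.1  162.7]
[ 0.6235  0.2044 -0.3858  1.6484  0.0788  1.3068 -1.5096]
```

```bash
python3 -m crank '[0,-50,25,0,0,0,60, 0,-54,27,0,0,0,60, 0,-54,27,0,0,0,60, 0,-54,27,0,0,0,60, 0,-54,27,0,0,0,60]'
python3 -m crank '[0,-54,27,0,0,0,60, 0,0,0,-0.1,0.087,-0.017,60, 0,0,0,-0.1,0.087,-0.017,60, 0,0,0,-0.1,0.087,-0.017,60, 0,0,0,-0.1,0.087,-0.017,60]'
cat >> h.py <<'E'
G=np.array([.5199,.1876,.1349]);AX=np.array([-.342,-.084,.936]);AX/=np.linalg.norm(AX)
E
python3 -c "
from h import *
go(G+AX*.250,-AX,[.238,-.971,0])
print(ctrl.get_state()['joint_positions'])"
```

```text
time: 11.38
position: [0.4587, 0.0971, 0.3857]
tool_rot: [-2.135, 0.175, 2.138]
ft_force: [1.0, 0.5, 0.2]
grip_width: 0.689
time: 12.0
position: [0.4416, 0.1531, 0.3856]
tool_rot: [2.449, 0.297, -1.706]
ft_force: [-0.2, -0.4, -0.6]
grip_width: 0.688
t 12.0 pos [0.4416 0.1531 0.3856] F [-0.2 -0.4 -0.6] w 59.9
shift now [ 14.4 -14.9   9.2]
turn [ 0.0047  0.0068 -0.0025]
shift after turn [ 14.4 -14.8   9.4]
[ 0.29684648 -0.20784288 -0.62233606  2.03507716 -0.10640273  0.92574189
 -1.61390854]
```

```bash
python3 -m crank '[0,-8,5,0,0.007,0,60, 0,-7,4,0,0,0,60, 10,0,0,0,0,0,60, 0,0,0,0,0,0,60, 0,0,0,0,0,0,60]'
python3 -c "
from h import *
go(G+AX*.164,-AX,[.238,-.971,0])
save('wrist','w9')
print(proj('wrist',G+AX*.041),proj('wrist',G-AX*.055))
print(ctrl.get_state()['joint_positions'])"
```

```text
time: 12.62
position: [0.4339, 0.1663, 0.3739]
tool_rot: [2.456, 0.294, -1.702]
ft_force: [-0.5, 0.1, 0.2]
grip_width: 0.687
t 12.62 pos [0.4339 0.1663 0.3739] F [-0.5  0.1  0.2] w 59.8
shift now [90.9 -0.5  1. ]
turn [ 0.0005  0.0016 -0.0029]
shift after turn [90.9 -0.2  1.2]
[257.80238698 212.73213895] [258.10553039 180.6556749 ]
[ 0.28647555 -0.20996179 -0.64887505  2.05801925 -0.09801453  0.89693156
 -1.65742256]
```

View pics/w9.png

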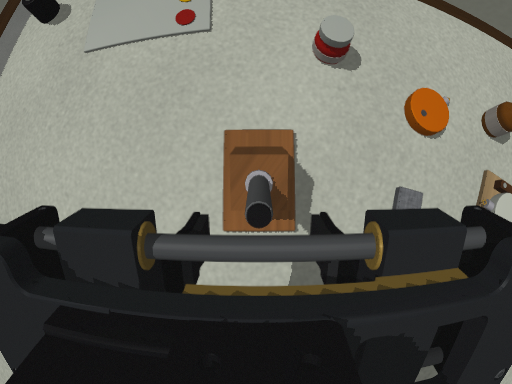

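```bash
python3 -m crank '[30,0,1,0,0,0,60, 30,0,0,0,0,0,60, 20,0,0,0,0,0,60, 8,0,0,0,0,0,60, 0,0,0,0,0,0,40]'
python3 -m crank '[0,0,0,0,0,0,5, 0,0,0,0,0,0,5, 0,0,0,0,0,0,5, 0,0,0,0,0,0,5, 0,0,0,0,0,0,5]' 40
python3 -c "
from h import *
go(G+AX*.164,-AX,[.238,-.971,0])
save('wrist','w10')
"
```

```text
time: 13.3
position: [0.4629, 0.1733, 0.2913]
tool_rot: [2.456, 0.294, -1.702]
ft_force: [-0.4, 1.0, 0.5]
grip_width: 0.638
time: 13.92
position: [0.4628, 0.1734, 0.2917]
tool_rot: [2.457, 0.294, -1.701]
ft_force: [-1.6, -0.7, 1.9]
grip_width: 0.219
t 13.93 pos [0.4628 0.1734 0.2917] F [-1.6 -0.7  1.9] w 19.1
shift now [ 3.4 -0.2  0.1]
turn [ 0.0012  0.0005 -0.0033]
shift after turn [ 3.4 -0.2  0.1]
```

View pics/w10.png

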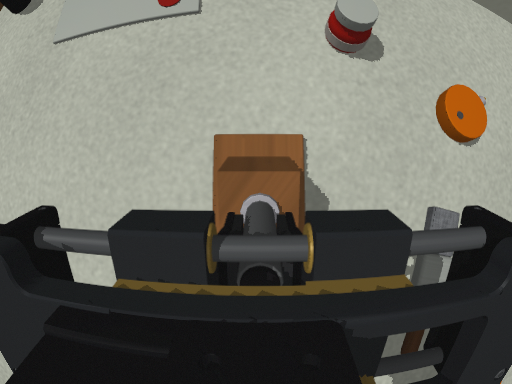

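```bash
python3 -m crank '[-4,0,0,0,0,0,5, -10,0,0,0,0,0,5, -16,0,0,0,0,0,5, -20,0,0,0,0,0,5, -20,0,0,0,0,0,5]' 50
python3 -m crank '[-6,0,0,0,0,0,5, 0,0,0,0,0,0,5, 0,0,0,0,0,0,5, 0,0,0,0,0,0,5, 0,0,0,0,0,0,5]' 50
python3 -c "
from h import *
go([.5829,-.2063,.36],[0,0,-1],[-.161,-.987,0])
go([.5829,-.2063,.36],[0,0,-1],[.15,-.987,0])
save('wrist','w11')
save('scene','s11',(300,100,420,240),5)
print(ctrl.get_state()['joint_positions'])
"
```

```text
time: 14.6
position: [0.4382, 0.1676, 0.3578]
tool_rot: [2.456, 0.294, -1.701]
ft_force: [0.4, -0.4, -1.5]
grip_width: 0.223
time: 15.22
position: [0.4368, 0.1672, 0.3621]
tool_rot: [2.456, 0.294, -1.702]
ft_force: [-0.1, -0.1, -2.1]
grip_width: 0.22
t 15.22 pos [0.4368 0.1672 0.3621] F [-0.1 -0.1 -2.1] w 19.2
shift now [ 21.6 397.5 -48.4]
turn [ 0.3985 -0.3539  0.0692]
shift after turn [   2.1  345.1 -204.4]
t 15.22 pos [0.4368 0.1672 0.3621] F [-0.1 -0.1 -2.1] w 19.2
shift now [ 21.6 397.5 -48.4]
turn [ 0.0893 -0.3581  0.0132]
shift after turn [  2.1 391.2 -88.4]
[ 0.30222324 -0.19139596 -0.6712193   2.06800086 -0.08717864  0.86963637
 -1.66680143]
```

View pics/w11.png

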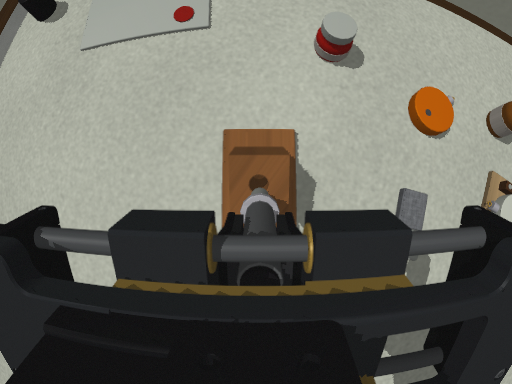

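View pics/s11.png

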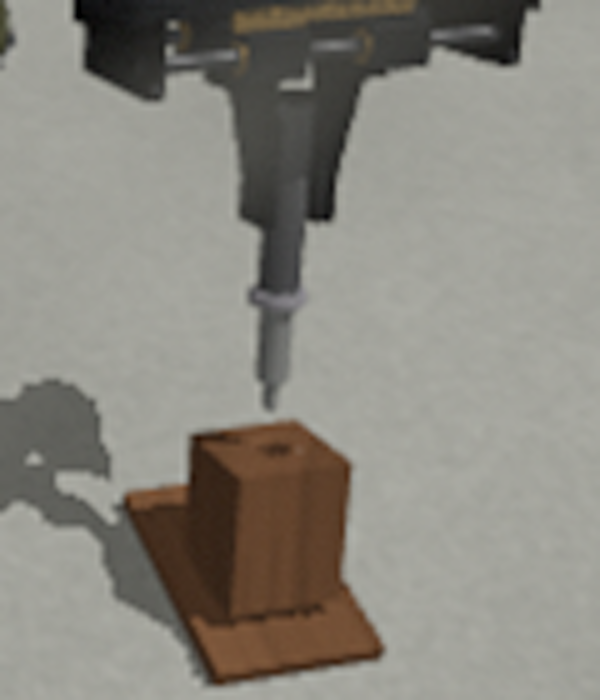

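```bash
python3 -m crank '[-28,0,-10,0,0,0,5, -28,0,-10,0,0,0,5, 0,0,0,0.03,-0.119,0.0044,5, 0,0,0,0.03,-0.119,0.0044,5, 0,0,0,0.03,-0.119,0.0044,5]' 50
python3 -c "
from h import *
go([.5829,-.2063,.39],[0,0,-1],[.15,-.987,0])
print(ctrl.get_state()['joint_positions'])
"
```

```text
time: 15.95
position: [0.436, 0.1672, 0.4224]
tool_rot: [2.143, 0.16, -2.144]
ft_force: [0.7, -0.1, -2.2]
grip_width: 0.219
t 15.95 pos [0.436  0.1672 0.4224] F [ 0.7 -0.1 -2.2] w 19.0
shift now [ 32.5 391.1 -89.9]
turn [-0.0019  0.0006 -0.0004]
shift after turn [ 32.4 391.3 -89.2]
[ 0.3118843  -0.06862451 -0.69466765  1.83543753 -0.04469513  1.35980781
 -1.79406462]
```

```bash
python3 -m crank '[2,30,-7,0,0,0,5, 2,45,-10,0,0,0,5, 2,50,-12,0,0,0,5, 2,50,-12,0,0,0,5, 2,50,-12,0,0,0,5]' 50
python3 -m crank '[2,50,-12,0,0,0,5, 2,50,-12,0,0,0,5, 2,36,-7,0,0,0,5, 0,18,-4,0,0,0,5, 0,0,0,0,0,0,5]' 50
python3 -c "
from h import *
go([.5829,-.2063,.39],[0,0,-1],[.15,-.987,0])
save('wrist','w12');save('scene','s12',(150,100,270,250),5);save('top','t12',(250,150,370,270),5)
print([(d['at'],d['confidence']) for d in ctrl.mark_of('wrist','mark')])
print([(d['at'],d['confidence']) for d in ctrl.mark_of('scene','mark')])
print([(d['at'],d['confidence']) for d in ctrl.mark_of('wrist','probe_tip')])
print([(d['at'],d['confidence']) for d in ctrl.mark_of('scene','probe_tip')])
M=R.from_rotvec(ctrl.get_state()['tool_rot']).as_matrix();p=ctrl.get_state()['position']
print('pred tip',p+.2785*M[:,0],proj('scene',p+.2785*M[:,0]),proj('wrist',p+.2785*M[:,0]))
"
```

```text
time: 16.58
position: [0.5226, -0.0491, 0.4121]
tool_rot: [2.147, 0.161, -2.14]
ft_force: [0.5, 0.3, -1.7]
grip_width: 0.219
time: 17.2
position: [0.5797, -0.1951, 0.4058]
tool_rot: [2.146, 0.16, -2.143]
ft_force: [-0.0, 0.6, -1.6]
grip_width: 0.215
t 17.2 pos [ 0.5797 -0.1951  0.4058] F [-0.   0.6 -1.6] w 18.7
shift now [15.8 11.5 -1.5]
turn [-0.0024 -0.0017  0.0008]
shift after turn [15.8 11.5 -1.5]
[([269.8, 165.7], 0.72), ([379.1, 110.5], 0.64), ([373.8, 215.0], 0.62), ([130.4, 55.4], 0.56)]
[([268.2, 256.9], 0.98), ([223.5, 162.9], 0.96), ([192.4, 209.7], 0.88), ([134.9, 197.7], 0.75), ([128.0, 242.5], 0.59)]
[]
[]
pred tip [ 0.58014866 -0.19310695  0.12817009] [192.96573849 181.84137972] [259.05255694 187.98875212]
```

View pics/w12.png

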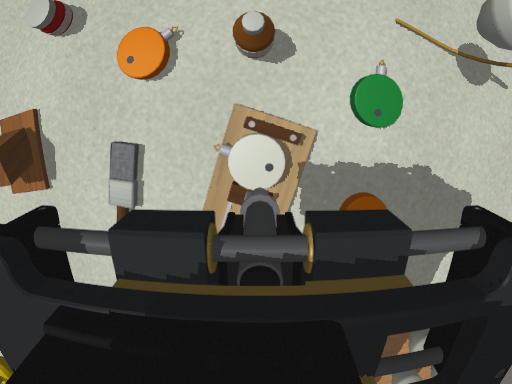

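View pics/s12.png

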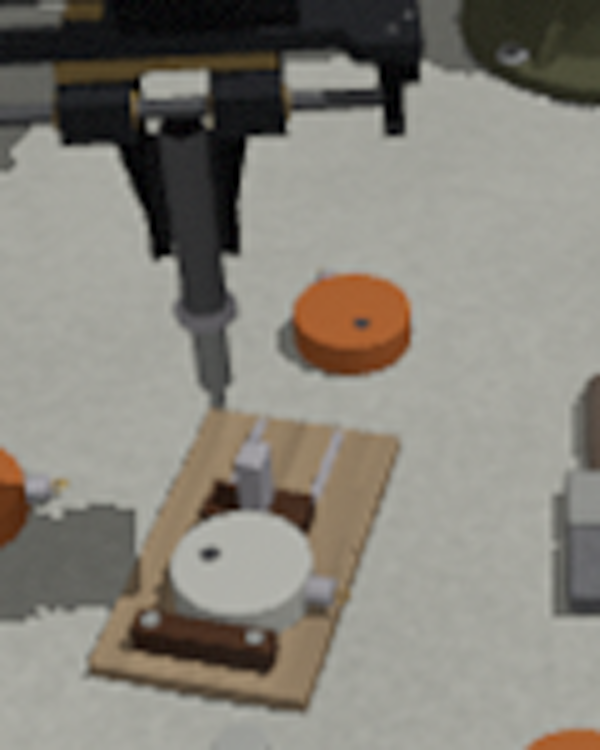

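View pics/t12.png

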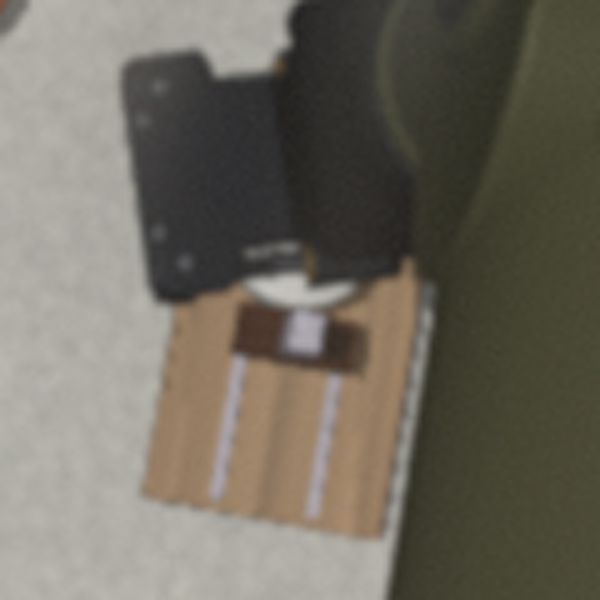

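```bash
python3 -c "
from h import *
np.set_printoptions(precision=4,suppress=True)
mw=cr((0,0),(0,0),1)
print(atz('wrist',(269,167),.036),atz('scene',cr((210,552),(150,100),5),.036),tri([('scene',cr((210,552),(150,100),5)),('wrist',(269,167))]))
print('disc',atz('wrist',(256.5,161),.036))
s=ctrl.get_state();M=R.from_rotvec(s['tool_rot']).as_matrix();p=s['position']
for d in(.2785,.2785-.062,.2785-.15):
  q=(proj('scene',p+d*M[:,0])-[150,100])*5;print(d,q)
print('x axis',M[:,0])
"
```

```text
[ 0.584  -0.2044  0.036 ] [ 0.5824 -0.2051  0.036 ] (array([ 0.5844, -0.2044,  0.0381]), [0.1, 0.1])
disc [ 0.5889 -0.1885  0.036 ]
0.2785 [214.8287 409.2069]
0.21650000000000003 [201.0872 302.9558]
0.12850000000000003 [178.6973 129.8341]
x axis [ 0.0025  0.0001 -1.    ]
```

```bash
python3 -m crank '[12,2,0,0,0,0,5, 20,3,0,0,0,0,5, 20,0,0,0,0,0,5, 10,0,0,0,0,0,5, 0,0,0,0,0,0,5]' 50
python3 -c "
from h import *
go([.5832,-.205,.3245],[0,0,-1],[.15,-.987,0])
"
```

```text
time: 18.18
position: [0.5801, -0.1992, 0.3427]
tool_rot: [2.144, 0.163, -2.144]
ft_force: [0.1, 0.3, -1.0]
grip_width: 0.219
t 18.18 pos [ 0.5801 -0.1992  0.3427] F [ 0.1  0.3 -1. ] w 19.1
shift now [18.2  6.2 -2.3]
turn [-0.0007  0.0001  0.0014]
shift after turn [18.2  6.2 -2.2]
```

```bash
python3 -m crank '[0,3,-1,0,0,0,5, 0,3,-1,0,0,0,5, 9,0,0,0,0,0,5, 9,0,0,0,0,0,5, 0,0,0,0,0,0,5]' 50
python3 -m crank '[0,0,0,0,0,0,5, 0,0,0,0,0,0,5, 0,0,0,0,0,0,5, 0,0,0,0,0,0,5, 0,0,0,0,0,0,5]' 50
python3 -c "
from h import *
go([.5832,-.205,.3245],[0,0,-1],[.15,-.987,0])
save('wrist','w13',(200,110,320,220),6);save('scene','s13',(160,150,230,240),8)
s=ctrl.get_state();M=R.from_rotvec(s['tool_rot']).as_matrix();p=s['position']
print(p+.2785*M[:,0],(proj('scene',p+.2785*M[:,0])-[160,150])*8)
"
```

```text
time: 18.8
position: [0.5828, -0.2048, 0.3247]
tool_rot: [2.144, 0.163, -2.144]
ft_force: [0.0, -1.0, -1.6]
grip_width: 0.222
time: 19.42
position: [0.5833, -0.205, 0.3263]
tool_rot: [2.146, 0.161, -2.141]
ft_force: [-0.1, 0.4, -1.4]
grip_width: 0.221
t 19.43 pos [ 0.5833 -0.205   0.3263] F [-0.1  0.4 -1.4] w 19.3
shift now [1.8 0.  0.1]
turn [-0.0008 -0.0021 -0.0001]
shift after turn [1.8 0.  0.1]
[ 0.5838859  -0.20491006  0.04779177] [248.76154256 456.94452423]
```

View pics/w13.png

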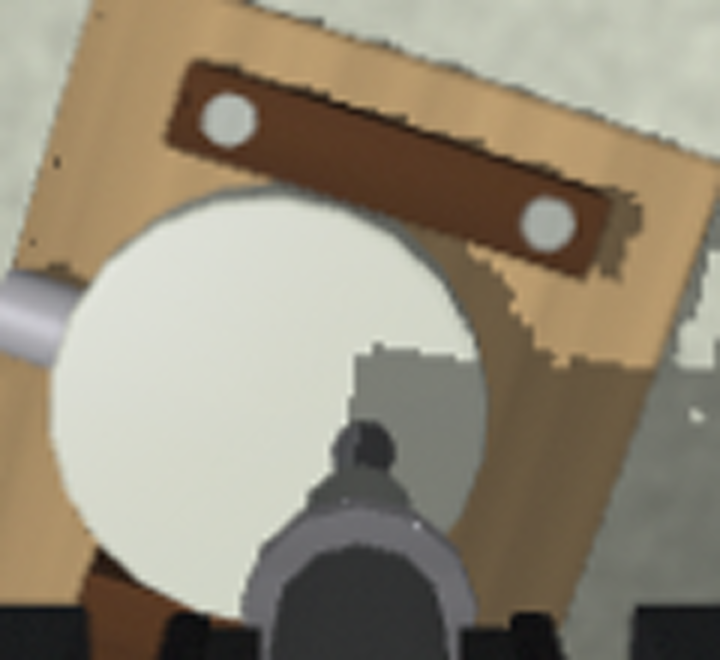

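View pics/s13.png

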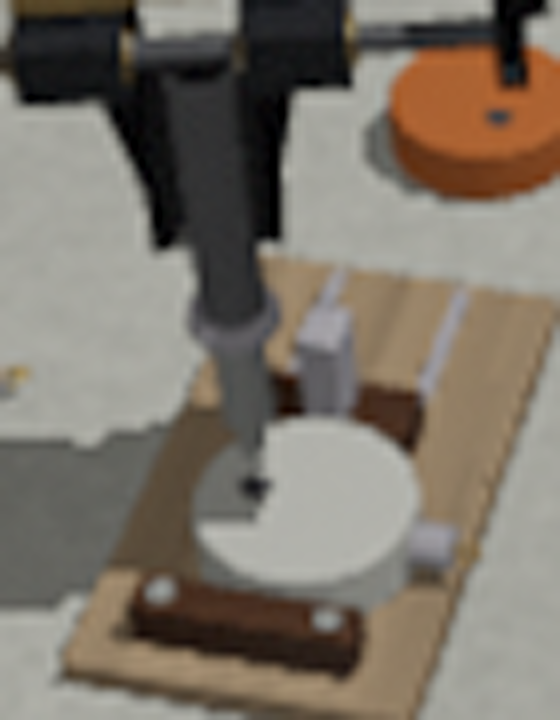

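```bash
python3 -c "
from h import *
s=ctrl.get_state();M=R.from_rotvec(s['tool_rot']).as_matrix();p=s['position']
for d in(.2785,.2905):
  q=p+d*M[:,0];print(q,'scene',(proj('scene',q)-[160,150])*8,'wrist',(proj('wrist',q)-[200,110])*6)
print('mark w',atz('wrist',cr((370,447),(200,110),6),.036),'mark s',atz('scene',cr((254,488),(160,150),8),.036))
im=cv2.imread('pics/w13.png')[400:500,300:440];cv2.imwrite('pics/w13z.png',cv2.resize(im,None,fx=5,fy=5))
im=cv2.imread('pics/s13.png')[380:540,180:330];cv2.imwrite('pics/s13z.png',cv2.resize(im,None,fx=3.5,fy=3.5))
"
```

```text
[ 0.5838859  -0.20491006  0.04779177] scene [248.76154256 456.94452423] wrist [354.31151025 467.9385997 ]
[ 0.58391129 -0.20490737  0.0357918 ] scene [252.65558634 483.93874494] wrist [354.45881295 448.45697728]
mark w [ 0.58489507 -0.20681306  0.036     ] mark s [ 0.58437169 -0.20548375  0.036     ]
```

View pics/w13z.png

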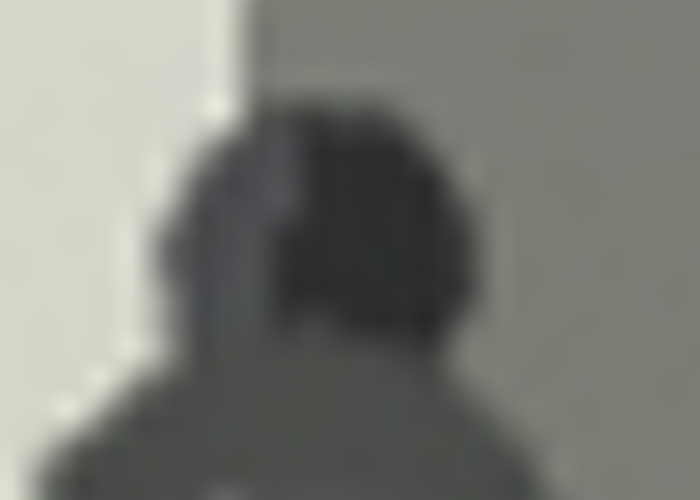

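View pics/s13z.png

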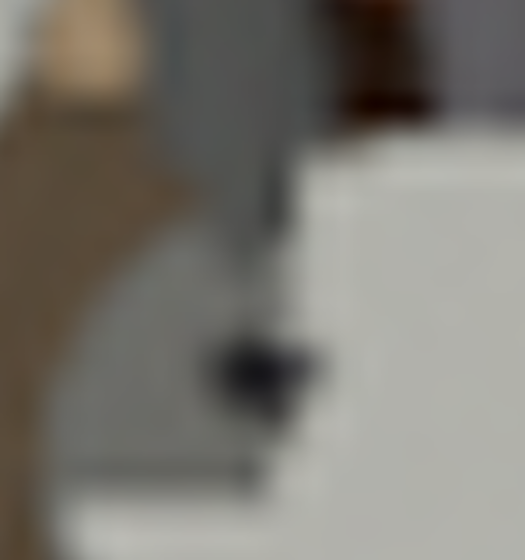

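```bash
cat >> h.py <<'E'
def fz(k=8):
    a=[];z=[]
    for i in range(k):
        ctrl.get_image("wrist"); s=ctrl.get_state(); a.append(s["ft_force"]); z.append(s["position"])
    print("F mean",np.round(np.mean(a,0),2),"sd",np.round(np.std(a,0),2),"pos",np.round(np.mean(z,0),5),"t",round(s["time"],2))
E
python3 -m crank '[0,1,-0.5,0,0,0,5, 0,0,0,0,0,0,5, 0,0,0,0,0,0,5, 0,0,0,0,0,0,5, 0,0,0,0,0,0,5]'
python3 -c "
from h import *
fz(16)"
python3 -m crank '[4,0,0,0,0,0,5, 4,0,0,0,0,0,5, 2,0,0,0,0,0,5, 0,0,0,0,0,0,5, 0,0,0,0,0,0,5]'
python3 -c "
from h import *
fz(10)"
```

```text
time: 20.15
position: [0.5839, -0.2059, 0.3263]
tool_rot: [2.146, 0.161, -2.141]
ft_force: [0.5, -0.1, -2.0]
grip_width: 0.22
F mean [ 0.01 -0.2  -1.39] sd [0.58 0.57 0.41] pos [ 0.58393 -0.20589  0.32625] t 20.95
time: 21.58
position: [0.584, -0.2059, 0.3163]
tool_rot: [2.146, 0.161, -2.141]
ft_force: [-0.6, 0.2, -1.3]
grip_width: 0.221
F mean [-0.24  0.26 -1.58] sd [0.46 0.38 0.43] pos [ 0.58399 -0.2059   0.31637] t 22.07
```

```bash
python3 -m crank '[2,0,0,0,0,0,5, 2,0,0,0,0,0,5, 1,0,0,0,0,0,5, 0,0,0,0,0,0,5, 0,0,0,0,0,0,5]'
python3 -c "
from h import *
fz(16)
save('wrist','w14',(200,110,320,220),6);save('scene','s14',(160,150,230,240),8)"
```

```text
time: 22.7
position: [0.584, -0.2059, 0.3114]
tool_rot: [2.146, 0.161, -2.141]
ft_force: [0.6, 0.1, 0.2]
grip_width: 0.219
F mean [ 0.43 -0.17 -0.16] sd [0.45 0.48 0.39] pos [ 0.58401 -0.20591  0.31133] t 23.5
```

View pics/w14.png

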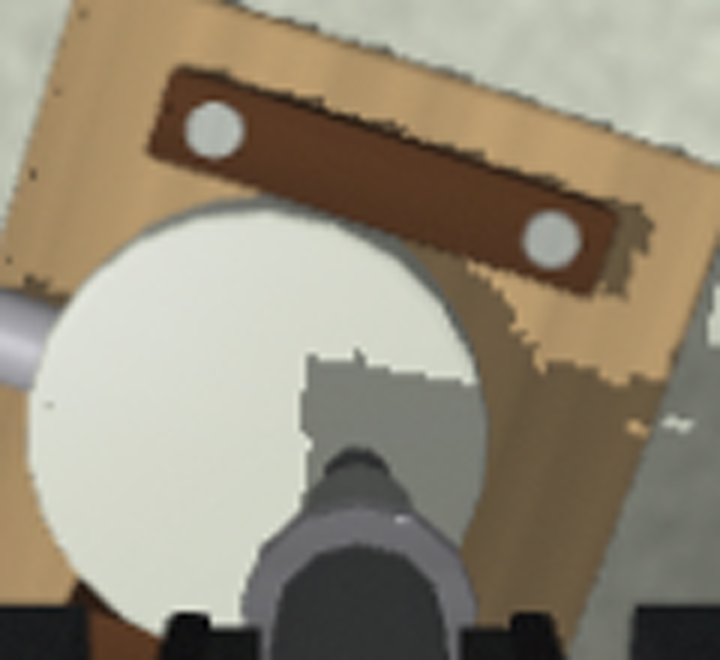

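View pics/s14.png

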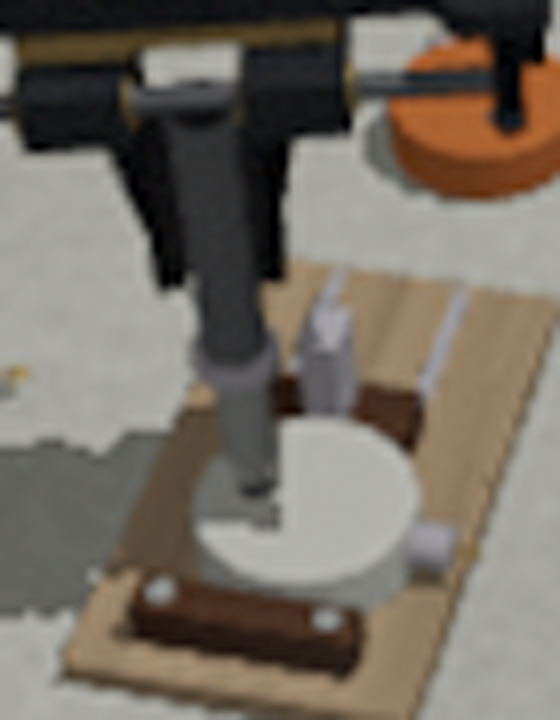

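```bash
python3 -m crank '[1.5,0,0,0,0,0,5, 1.5,0,0,0,0,0,5, 0.4,0,0,0,0,0,5, 0,0,0,0,0,0,5, 0,0,0,0,0,0,5]'
python3 -c "
from h import *
fz(24)
go(None,[0,0,-1],[.15,-.987,0])
save('wrist','w15',(200,110,320,220),6);save('scene','s15',(160,150,230,240),8);save('scene','s15f')"
```

```text
time: 24.22
position: [0.584, -0.2059, 0.308]
tool_rot: [2.146, 0.161, -2.141]
ft_force: [1.3, -0.1, 1.0]
grip_width: 0.22
F mean [ 0.45 -0.37  0.96] sd [0.53 0.4  0.5 ] pos [ 0.58399 -0.2059   0.30788] t 25.43
t 25.43 pos [ 0.584  -0.2059  0.3078] F [ 1.  -0.7  1.3] w 19.0
turn [-0.0008 -0.002  -0.0001]
```

View pics/w15.png

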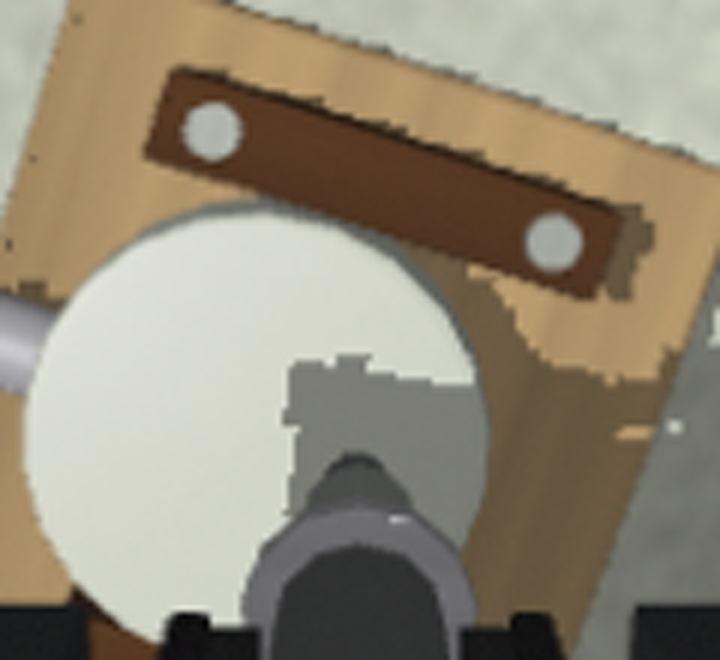

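View pics/s15.png

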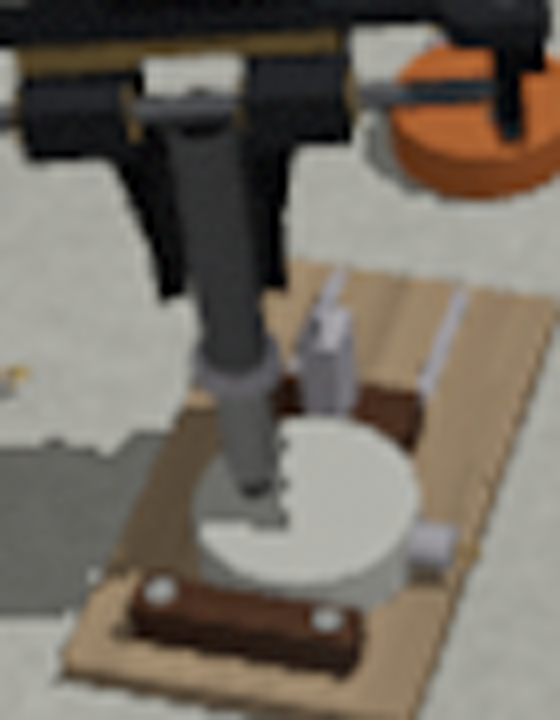

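View pics/s15f.png

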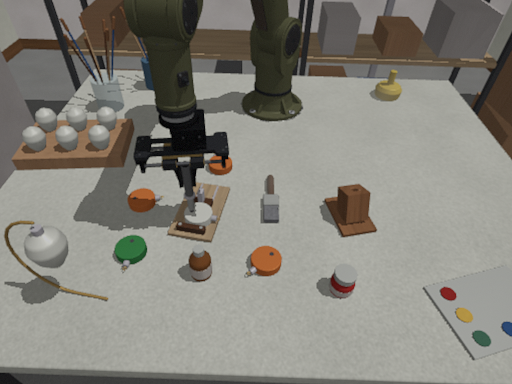

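```bash
python3 -c "
from h import *
print(ctrl.close_job()); go(None)"
```

```text
the job is handed in; nothing more can be done
None
the job is handed in; nothing more can be done
```

The job is handed in at about 25.5 s of the 58 s allowed, with the arm still holding the gauge upright on the pencil mark. No verdict was reported, so the results below are my own measurements.

- **Jaw:** I gripped the tab and slid it about 36 mm until the ornament stopped against the end block. I pressed to about 19 N along the slide, with about 21 N upward at the wrist at the same moment, then let go. Later pictures show the jaw still against the ornament. I did not re-check the pinch force after releasing.
- **Gauge:** I drew it about 75 mm along its leaning axis, clear of the socket, and turned it upright. The last tilt reading of the tool was about 0.002 rad.
- **Press:** The upward force changed by about 2.4 N from the free-hanging reading, which puts the spring tip about 6.9 mm in. The height agrees: about 7 mm below the estimated contact point.
- **Position on the mark:** My readings of the mark's centre differed by 1 to 2 mm between the cameras, and I aimed for the middle. The last wrist picture shows the mark centred under the nose. The tip itself is hidden there, so I could not see the exact contact.
- **Bystanders:** In the last picture, the bottle, jar, brush and coloured look-alikes are where they started.

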